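# Change the filter of the bench dust extractor and hold its cover on the seal

### The job

Put the new pleated filter cartridge over the upright spindle in the extractor's open chamber, fully down on its seat and let go of it, and turn the wing of the quarter-turn stud beside the chamber until it lies along the same line as the slot in the cover, so that the slot can pass over it. Then swing the hinged cover shut over the wing, press it fully down flat against the springy seal and finish still pressing it there with the gripper: I run the suction test while you hold it, and lock the wing myself afterwards.

Things in the scene. Friction and masses are not known exactly. Their poses are not given: they have to be found in the camera images.
- extractor: Grey sheet-metal dust extractor, bolted down. Origin: underside centre of its open filter chamber; z up, y towards the closed fan section with round grille, -x to the robot at yaw 0. Chamber 140 x 140 mm outside, 132 inside, floor 10 mm and rim 60 mm above the bench. Fan section y 72 to 160 mm, 60 mm high. A spigot stands 14 mm out of the -x wall; the wing stud is on the -y side.
- seat (a point): Top centre of the flat round seat (68 mm across) on which the filter stands, at the foot of the spindle, 12 mm above the bench, in the middle of the chamber.
- spindle_tip (a point): Tip of the fixed upright steel spindle, 13 mm in diameter, 40 mm tall above the seat, its last 10 mm conical.
- filter: Loose new filter cartridge: upright round pleated white core with a black rubber ring at each end, 50 mm in diameter, 46 mm high, 18 mm bore right through along its z axis; about 60 g. Origin: centre of its underside. Stands on the bench to the right of the extractor; same at any yaw.
- wing (a joint): Angle (rad) of the quarter-turn stud's wing about the vertical, counter-clockwise positive from above. 0: along the extractor's x axis, in line with the cover's slot; 1.57: crosswise, stopping the cover. Starts at 0.8 to 1.55, turns from -0.5 to 2.2 without stops between, stays where it is left (friction 0.03 N m). The slot passes over it within about 0.2 of 0.
- wing_grip (a point): Middle of the wing: an upright steel bar 28 mm long (along its own x axis), 9 mm thick, 18 mm high, its top 91 mm above the bench, on a thin stem 92 mm from the chamber's centre, 22 mm outside its -y wall. The lug under it is 58 mm high, the chamber's rubber rim seal 66 mm.
- cover (a joint): Opening angle (rad) of the cover about its hinge, which runs along the extractor's x axis at y = 72 mm, 64 mm above the bench. 0 flat on the frame, 1.57 upright; starts at 1.7 to 1.9, leaning over the fan section; stays where left when steep, sinks when flat. The rubber seal stops it at about 0.03; some 5 to 12 N more presses it to 0; it springs back if let go. Crosswise wing: stops at about 0.18.
- cover_mid (a point): Point on the cover's outer face (upper when shut), midway along the hinge and 120 mm from the hinge line: a good place to press. Its z is the outward normal, its -y points to the free edge. The aluminium cover is a 4 mm plate, 142 mm along the hinge, 187 mm from hinge line to free edge.
- cover_edge (a point): Middle of the cover's free edge, on the outer face, 187 mm from the hinge line; axes as at cover_mid. 65 mm above the bench when shut.
- slot (a point): Centre of the slot in the cover, 36 mm along the hinge direction by 17 mm, 164 mm from the hinge line; the wing goes through it when the cover shuts.
- wax_tube: Bystander: plain blue wax tube, 28 mm in diameter and 60 mm high, standing behind on the right. To be left alone.
- jar_flux: Bystander: small brown jar with black screw lid, 43 mm in diameter, 55 mm high, standing behind the extractor. To be left alone.
- caliper: Bystander: caliper, 150 mm long, 11 mm high, lying behind the filter on the right. To be left alone.
Not all that is in view belongs to the job. Leave any orange or yellow look-alike of the filter alone.

How it is judged:
By the outcome, as a careful person would: the job done as asked, in the order asked, and still so for the second after the job is handed in, while the arm keeps its last pose, push and grip.
It also fails if it takes over 64 s, if anything falls off the work surface, if the arm or the gripper's body presses on something with over 40 N, if the wrist force passes 120 N, or if a joint passes its speed limit or range.

### The arm

A 6-joint arm with a two-finger parallel gripper is mounted at the origin on a cart in front of the work surface, level with it; the furniture and walls round the work are solid. World frame = base frame: x ahead of the robot, y to its left, z up, the work surface at z = 0. Lengths are in m, angles in rad, forces in N, time in s.
With the tool pointing down it reaches from about 0.375 to 0.975 m from the base axis. Payload 3.8 kg.
Tool frame: the origin (TCP) lies at the very end of the fingers, on their centre line; the grasp point (between the pads) lies behind it (bot.tcp_to_grasp is the y of the grasp point in the tool frame, in m); y points along the fingers, z is the direction in which the jaws open and shut, and the axes are right-handed (so a half turn about y gives the same grasp; the last joint's range is limited). The gripper opens to 85 mm and grips with 20 to 120 N. Pads are 22 mm wide; open, the fingers measure 114 mm over their backs; the gripper's body (76 mm by 85 mm) begins 54 mm behind the grasp point. The pads swing forward as they close: fully open they stand 13 mm farther back than shut.
Start: joints at [1.147, 0.264, 1.604, -0, 1.274, -0.037], TCP at [0.255, 0.625, 0.231] pointing down, gripper open.
Joint ranges: [-2.63, 2.63], [-0.94, 2.18], [0.31, 2.57], [-1.31, 4.45], [0, 2.66], [-2.55, 2.55]. Speed limits (rad/s): [2.57, 2.57, 3.14, 3.14, 3.14, 3.14].

### API

Orientations are given as a rotation vector (axis times angle).
In Python, from workcell import bot, optics, workorder gives the robot as it stands.
- The arm moves only by the shell command python3 -m handwheel 'ROWS' [FORCE]. ROWS is JSON, a list of rows, each a list of 7 numbers: the shift along the tool's x, y, z in m, then the turn, a rotation vector about the tool's x, y, z in rad, then the opening, from 0 (shut) to 1 (fully open). A call has 1 to 8 rows; each row shifts and turns the commanded pose from where the row before left it, along the tool's axes as they then stand; what a row does not reach is not made up. A row lasts 1/8 s, in which the tool goes at most 62.5 mm and 10.7 degrees, less where a joint would pass 70% of its speed; a pose out of reach is approached as far as the arm can. A call with a gripper value outside its range is refused whole. The fingers move at their own pace and stop on an object; FORCE is the grip in N (left out, the last holds). Time passes only in rows, so rows that do not move let the fingers close. It gives the time, the measured TCP pose, the force and the opening at its end, in the units of the state.
- bot.read_state(): the state, without advancing time (a new reading comes with each control period).
- optics.read_camera(name): name is "scene" or "top"; returns a dict with "image" (480x640x3 uint8, red, green, blue), "z_map" (480x640 float32, m along the optical axis (not along the pixel's ray), 0 where there is no reading), "mtx" (3x3 intrinsics, pixels), "world_from_camera" (4x4, takes a point from camera to world coordinates). Camera axes: x right, y down, z forward; pixel columns grow to the right and rows downward; lengths in m; the calibration is good to about 2 mm. A picture is of the moment at which its call begins.
- workorder.finish_job(): hands the job in, once; it reports no verdict.
The state is a dict: "time": time; "q": joint angles; "joint_vel": joint speeds; "joint_torque": joint torques, N m; "tool_pos": TCP position; "tcp_rot": TCP orientation; "wrist_force": force on the tool from outside, world axes, zero at the start; "torque": the same for the moment, N m; "width": opening from 0.0 (shut) to 1.0 (fully open).
Only numpy, scipy, OpenCV 4.12 (cv2) and the standard library are available. Lean on these libraries where they do the work, as an engineer would, in place of code of your own. Each camera call takes 0.05 s, during which the arm holds its last target.

## Working session

There is one attempt and no reset: what is moved stays moved. The work goes in short steps, Python scripts to look and compute and a shell command to move; the robot and the scene stay as the last step left them, time stands still between calls to the robot, and variables do not carry over. Pictures are saved under pics/ and viewed, and the job is handed in when it is done.

```bash
ls; mkdir -p pics; python3 - <<'E'
from workcell import bot, optics
import cv2, numpy as np
print(bot.read_state()); print(bot.tcp_to_grasp)
for n in ("scene","top"):
    d=optics.read_camera(n)
    cv2.imwrite(f"pics/{n}0.png",d["image"][:,:,::-1]); np.savez(f"{n}0.npz",**d)
    print(n,d["mtx"].round(1).tolist(),d["world_from_camera"].round(3).tolist())
E
```

```text
pics
{'time': 0.0, 'q': array([ 1.14708355e+00,  2.64747574e-01,  1.60538553e+00, -1.46469674e-05,
        1.27365789e+00, -3.69081038e-02]), 'joint_vel': array([ 0.00177463,  0.00055923, -0.00117979,  0.00085798,  0.00051288,
        0.00110253]), 'joint_torque': array([-2.81443971e-05, -5.15108728e+01, -3.67317438e+01, -4.33923651e-04,
        1.33355783e-02,  3.96644339e-06]), 'tool_pos': array([0.25434511, 0.62446697, 0.22995953]), 'tcp_rot': array([-1.5515615 ,  0.3039244 , -0.30315337]), 'wrist_force': array([ 0.65238707,  0.23872389, -0.12858652]), 'torque': array([ 0.05319065,  0.02948781, -0.07110749]), 'width': 0.9998852738699431}
-0.0187
scene [[497.6, 0.0, 307.9], [0.0, 497.6, 236.7], [0.0, 0.0, 1.0]] [[-0.737, -0.441, 0.512, 0.147], [-0.676, 0.484, -0.556, 0.327], [-0.002, -0.756, -0.655, 0.656], [0.0, 0.0, 0.0, 1.0]]
top [[543.4, 0.0, 306.8], [0.0, 543.4, 240.4], [0.0, 0.0, 1.0]] [[-0.025, -0.992, 0.122, 0.495], [-1.0, 0.027, 0.014, -0.131], [-0.017, -0.121, -0.992, 0.937], [0.0, 0.0, 0.0, 1.0]]
```

View pics/scene0.png

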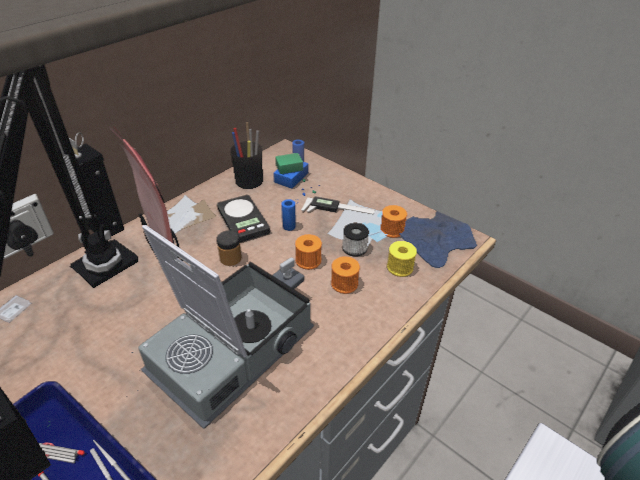

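View pics/top0.png

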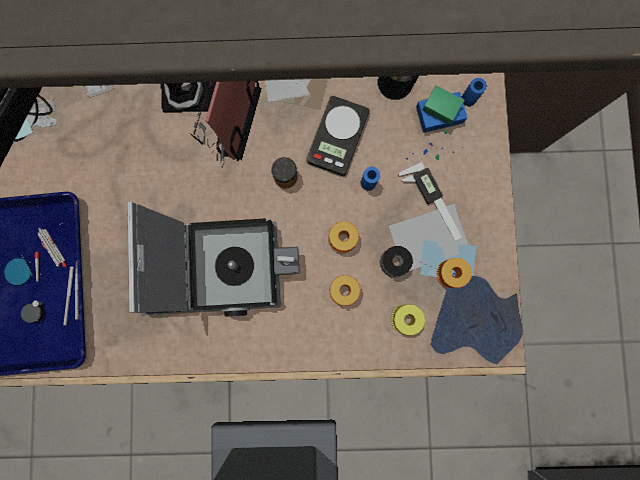

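Scene: extractor with its open cover at about (215,340) in scene and (205,260) in top. Filter-like items in top: orange (344,236), (345,290) and (455,272), yellow (409,320), and black/white (396,261). Only (396,261) top / (355,239) scene has the white core with black rings. I'll confirm it in a crop and measure.

```bash
cat > h.py <<'E'
import numpy as np, cv2
from workcell import bot, optics
def load(n): return dict(np.load(n+".npz"))
def snap(n,tag):
    d=optics.read_camera(n); np.savez(f"{n}{tag}.npz",**d); cv2.imwrite(f"pics/{n}{tag}.png",d["image"][:,:,::-1]); return d
def cloud(d):
    K=d["mtx"];T=d["world_from_camera"];z=d["z_map"].astype(float)
    v,u=np.mgrid[:480,:640]
    P=np.stack([(u-K[0,2])/K[0,0]*z,(v-K[1,2])/K[1,1]*z,z],-1)@T[:3,:3].T+T[:3,3]
    P[z==0]=np.nan
    return P
def ray(d,u,v,h):
    K=d["mtx"];T=d["world_from_camera"]
    r=T[:3,:3]@np.array([(u-K[0,2])/K[0,0],(v-K[1,2])/K[1,1],1.]);o=T[:3,3]
    return o+r*(h-o[2])/r[2]
def proj(d,p):
    K=d["mtx"];T=d["world_from_camera"];c=T[:3,:3].T@(np.asarray(p)-T[:3,3])
    return K[0,0]*c[0]/c[2]+K[0,2],K[1,1]*c[1]/c[2]+K[1,2]
def crop(d,name,u0,u1,v0,v1,s):
    cv2.imwrite(f"pics/{name}.png",cv2.resize(d["image"][v0:v1,u0:u1,::-1],None,fx=s,fy=s,interpolation=cv2.INTER_CUBIC))
E
python3 - <<'E'
from h import *
t=load("top0");s=load("scene0")
a=cv2.resize(t["image"][225:295,360:480],(480,280)); b=cv2.resize(s["image"][205:275,300:420],(480,280))
cv2.imwrite("pics/filt.png",np.vstack([a,b])[:,:,::-1])
crop(t,"ext",120,310,195,330,4)
crop(s,"exts",210,330,240,350,6)
P=cloud(t)
# filter: top ring points
for n,d,(u0,u1,v0,v1) in (("top",t,(375,418,240,282)),("scene",s,(335,375,218,260))):
    P=cloud(d)[v0:v1,u0:u1].reshape(-1,3)
    m=P[:,2]>0.042; Q=P[m]
    im=Q[:,:2].astype(np.float32)
    c,r=cv2.minEnclosingCircle(im); print(n,m.sum(),c,r,np.median(Q[:,2]),Q[:,2].max())
P=cloud(t)
# spindle tip
Q=P[250:285,215:255].reshape(-1,3); i=np.nanargmax(Q[:,2]);print("spindle",Q[Q[:,2]>np.nanmax(Q[:,2])-.008].mean(0),np.nanmax(Q[:,2]))
# rim
m=(P[:,:,2]>0.055)&(P[:,:,2]<0.072); m[:, :188]=0; m[:,300:]=0; m[:210]=0; m[320:]=0
R=P[m]; print(m.sum(), cv2.minAreaRect(R[:,:2].astype(np.float32)))
# lug/wing
Q=P[235:285,272:305].reshape(-1,3)
for lo,hi in((.052,.064),(.078,.098)):
    W=Q[(Q[:,2]>lo)&(Q[:,2]<hi)]; 
    if len(W)>4: print(lo,len(W),W.mean(0),cv2.minAreaRect(W[:,:2].astype(np.float32)))
E
```

```text
top 615 (0.5675860047340393, -0.26627227663993835) 0.024879325181245804 0.045665893962592796 0.05109343652558751
scene 392 (0.5605667233467102, -0.23472097516059875) 0.05764889717102051 0.046033645995707584 0.049991751811891305
spindle [0.56811699 0.00738601 0.05019941] 0.05543118654251855
1934 ((0.5671804547309875, -0.01420331746339798), (0.14755316078662872, 0.17985349893569946), 0.8602660298347473)
0.052 593 [ 0.57045821 -0.08291944  0.05809079] ((0.5712528228759766, -0.08302898705005646), (0.04194585606455803, 0.07631570100784302), 89.5696792602539)
0.078 108 [ 0.57121741 -0.08493467  0.08962844] ((0.5711209177970886, -0.084450364112854), (0.027803903445601463, 0.009022589772939682), 88.30695343017578)
```

View pics/filt.png

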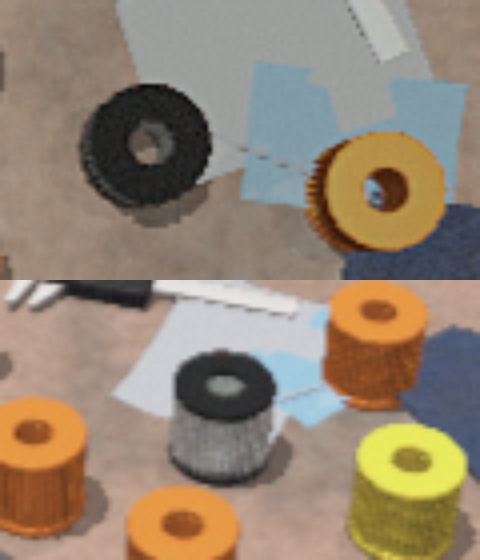

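View pics/ext.png

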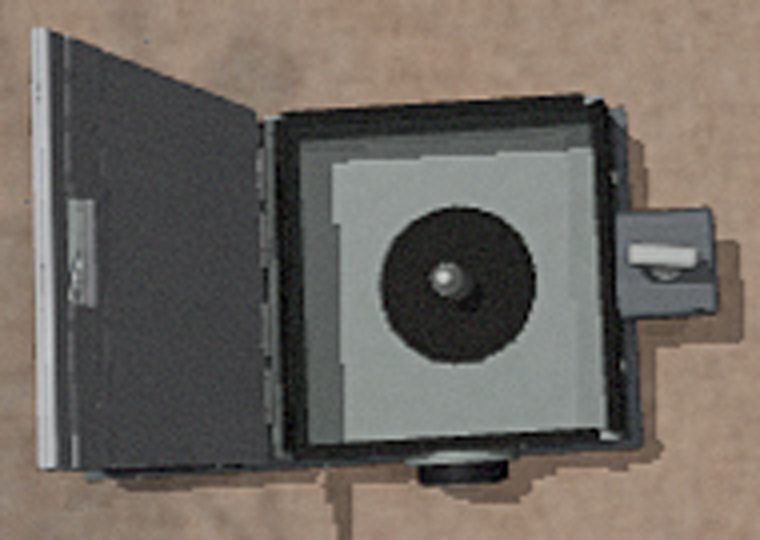

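View pics/exts.png

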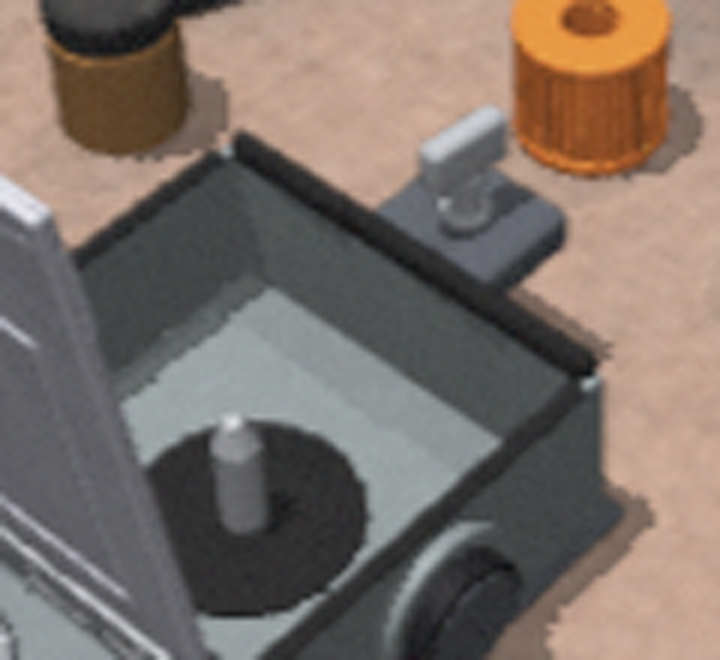

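The crop confirms it: the filter with black rings and a whitish core is at (396,261) top and about (0.567,-0.266). The wing is about crosswise, at (286,257) top. Next, the extractor yaw and the seat and spindle centre.

```bash
python3 - <<'E'
from h import *
t=load("top0");s=load("scene0")
P=cloud(t)
g=cv2.cvtColor(t["image"],cv2.COLOR_RGB2GRAY)
# seat disc: dark inside floor
roi=np.zeros_like(g);roi[240:292,208:262]=1
m=((g<60)&(roi==1)).astype(np.uint8)
cs,_=cv2.findContours(m,cv2.RETR_EXTERNAL,cv2.CHAIN_APPROX_NONE);c=max(cs,key=cv2.contourArea)
W=np.array([ray(t,*p[0],.012)[:2] for p in c],np.float32)
print("seat",cv2.minEnclosingCircle(W),cv2.fitEllipse(W))
for p in ((232,263),): print("tip",ray(t,*p,.052))
q=P[255:272,222:242]; i=q[...,2]>.042; print("spindle high",q[i].mean(0),i.sum())
# rim by top-band
m=(P[:,:,2]>0.062)&(P[:,:,2]<0.070); m[:, :188]=0; m[:,290:]=0; m[:210]=0; m[320:]=0
R=P[m][:,:2]
c0=np.array([.568,.0075])
L=R-c0
for name,sel,fx in (("-y",(L[:,1]<-.06)&(abs(L[:,0])<.055),0),("+x",(L[:,0]>.06)&(abs(L[:,1])<.055),1),("-x",(L[:,0]<-.06)&(abs(L[:,1])<.055),1)):
    A=R[sel]
    v=cv2.fitLine(A.astype(np.float32),cv2.DIST_HUBER,0,.01,.01).ravel(); print(name,len(A),v, A.min(0),A.max(0), np.arctan2(v[1],v[0]))
Q=P[235:285,272:305].reshape(-1,3)
W=Q[Q[:,2]>.084]
for d in (W,):
    v=cv2.fitLine(d[:,:2].astype(np.float32),cv2.DIST_L2,0,.01,.01).ravel();print("wing",v,np.degrees(np.arctan2(v[1],v[0])))
# wing in scene
Ps=cloud(s);q=Ps[250:300,265:310].reshape(-1,3);q=q[q[:,2]>.084];print(len(q),q.mean(0))
v=cv2.fitLine(q[:,:2].astype(np.float32),cv2.DIST_L2,0,.01,.01).ravel();print(v,cv2.minAreaRect(q[:,:2].astype(np.float32)))
# cover: points with z>.1 in scene/top
for n,Pc,lim in(("top",P,(120,200,190,320)),("sc",Ps,(130,260,220,360))):
    A=Pc[lim[2]:lim[3],lim[0]:lim[1]].reshape(-1,3);A=A[(A[:,2]>.09)]
    cc=A.mean(0);u,sv,vt=np.linalg.svd(A-cc,full_matrices=False);print(n,len(A),cc,vt[2],A.min(0),A.max(0))
E
```

```text
seat ((0.5684514045715332, 0.006881428882479668), 0.03340357542037964) ((0.5686132907867432, 0.006799271795898676), (0.06416969746351242, 0.06492611020803452), 105.41649627685547)
tip [0.56977872 0.00430272 0.052     ]
spindle high [0.5679774  0.00684109 0.04727279] 44
-y 282 [ 0.99912345  0.04186033  0.5432139  -0.06168021] [ 0.51403847 -0.08624555] [ 0.62247294 -0.0560688 ] 0.041872565
+x 76 [ 0.03241944 -0.99947435  0.63606054  0.0116319 ] [ 0.63224147 -0.04714556] [0.63947264 0.06107314] -1.5383712
-x 108 [ 0.0441636  -0.99902433  0.50029993  0.00766652] [ 0.49627953 -0.04504495] [0.50410639 0.06224432] -1.5266184
wing [ 0.04752903  0.99886984  0.5714139  -0.08442882] 87.27576
96 [ 0.57177277 -0.08262945  0.08905609]
[ 0.10961144  0.9939745   0.57177275 -0.08262945] ((0.5730350613594055, -0.08375753462314606), (0.02612242102622986, 0.009519807063043118), 83.07577514648438)
top 5164 [0.56452025 0.09309207 0.18318889] [-0.03275259  0.98927133 -0.14237099] [0.49438936 0.07751287 0.09001741] [0.63676934 0.10956994 0.25278727]
sc 4204 [0.57172213 0.09208239 0.17762781] [ 0.15901346  0.96822562 -0.19301261] [ 0.49474327 -0.00411589  0.09022641] [0.82507091 0.10991702 0.25194489]
```

```bash
cat > go.py <<'E'
# usage: go.py x y z jawdeg -> remaining shift and turn in the tool's axes
import sys,numpy as np
from scipy.spatial.transform import Rotation as Ro
from workcell import bot
s=bot.read_state();R=Ro.from_rotvec(s["tcp_rot"]);M=R.as_matrix();p=s["tool_pos"]
print("t",round(s["time"],2),"pos",p.round(4),"yax",M[:,1].round(3),"jaw",np.degrees(np.arctan2(M[1,2],M[0,2])).round(1),"F",s["wrist_force"].round(1),"w",round(s["width"],3),"q",s["q"].round(2))
if len(sys.argv)>4:
    x,y,z,j=map(float,sys.argv[1:5]);a=np.radians(j)
    zt=np.array([np.cos(a),np.sin(a),0]);yt=np.array([0,0,-1.]);T=np.stack([np.cross(yt,zt),yt,zt],1)
    print("shift",(M.T@(np.array([x,y,z])-p)).round(4),"turn",Ro.from_matrix(M.T@T).as_rotvec().round(3))
    print("x-axis",M[:,0].round(3),"z-axis",M[:,2].round(3))
E
python3 go.py .567 -.266 .3 0; python3 go.py .567 -.266 .3 180
```

```text
t 0.1 pos [0.2543 0.6245 0.2301] yax [-0.001 -0.002 -1.   ] jaw 67.8 F [0.3 0.5 0.8] w 0.999 q [ 1.15  0.26  1.61  0.    1.27 -0.04]
shift [ 0.6255 -0.0685 -0.7069] turn [2.000e-03 1.184e+00 1.000e-03]
x-axis [ 0.926 -0.377 -0.   ] z-axis [ 0.377  0.926 -0.002]
t 0.1 pos [0.2543 0.6245 0.2301] yax [-0.001 -0.002 -1.   ] jaw 67.8 F [0.3 0.5 0.8] w 0.999 q [ 1.15  0.26  1.61  0.    1.27 -0.04]
shift [ 0.6255 -0.0685 -0.7069] turn [ 1.000e-03 -1.958e+00 -2.000e-03]
x-axis [ 0.926 -0.377 -0.   ] z-axis [ 0.377  0.926 -0.002]
```

```bash
python3 -m handwheel '[[0,-0.012,0,0,0.17,0,0.9],[0,-0.012,0,0,0.17,0,0.9],[0,-0.012,0,0,0.17,0,0.9],[0,-0.012,0,0,0.17,0,0.9],[0,-0.012,0,0,0.17,0,0.9],[0,-0.012,0,0,0.17,0,0.9],[0,-0.012,0,0,0.164,0,0.9]]' 40; python3 go.py .567 -.266 .3 0
```

```text
time: 0.98
tool_pos: [0.2545, 0.6248, 0.3149]
tcp_rot: [-1.208, 1.213, -1.214]
wrist_force: [-0.5, -0.5, 0.2]
width: 0.903
t 0.97 pos [0.2545 0.6248 0.3149] yax [-0.001 -0.001 -1.   ] jaw -0.3 F [-0.5 -0.5  0.2] w 0.903 q [1.15 0.23 1.5  0.   1.42 1.15]
shift [0.8891 0.0158 0.3174] turn [ 0.001 -0.005  0.001]
x-axis [-0.005 -1.     0.001] z-axis [ 1.    -0.005 -0.001]
```

```bash
python3 -m handwheel '[[0.05,0,0.02,0,0,0,0.9],[0.055,0,0.02,0,0,0,0.9],[0.055,0,0.02,0,0,0,0.9],[0.055,0,0.02,0,0,0,0.9],[0.055,0,0.02,0,0,0,0.9],[0.055,0,0.02,0,0,0,0.9],[0.055,0,0.02,0,0,0,0.9],[0.055,0,0.02,0,0,0,0.9]]'; python3 go.py .567 -.266 .3 0
```

```text
time: 1.98
tool_pos: [0.4147, 0.1883, 0.315]
tcp_rot: [-1.209, 1.209, -1.209]
wrist_force: [1.7, 0.7, -0.2]
width: 0.903
t 1.98 pos [0.4147 0.1883 0.315 ] yax [-0. -0. -1.] jaw 0.0 F [ 1.7  0.7 -0.2] w 0.903 q [ 0.37 -0.2   1.93 -0.    1.41  0.37]
shift [0.4543 0.015  0.1522] turn [0. 0. 0.]
x-axis [ 0. -1.  0.] z-axis [ 1.  0. -0.]
```

```bash
python3 -m handwheel '[[0.055,0,0.019,0,0,0,0.9],[0.055,0,0.019,0,0,0,0.9],[0.055,0,0.019,0,0,0,0.9],[0.055,0,0.019,0,0,0,0.9],[0.055,0,0.019,0,0,0,0.9],[0.055,0,0.019,0,0,0,0.9],[0.055,0,0.019,0,0,0,0.9],[0.05,0,0.019,0,0,0,0.9]]'; python3 go.py .567 -.266 .12 0
```

```text
time: 2.98
tool_pos: [0.5667, -0.2469, 0.3147]
tcp_rot: [-1.209, 1.21, -1.209]
wrist_force: [-0.2, 0.7, 0.7]
width: 0.903
t 2.98 pos [ 0.5667 -0.2469  0.3147] yax [-0.001  0.    -1.   ] jaw -0.0 F [-0.2  0.7  0.7] w 0.903 q [-0.45  0.12  1.62  0.    1.4  -0.45]
shift [0.0192 0.1946 0.0004] turn [ 0.001 -0.001 -0.   ]
x-axis [-0.001 -1.    -0.   ] z-axis [ 1.    -0.001 -0.001]
```

```bash
python3 - <<'E'
from h import *
t=load("top0");s=load("scene0")
print(ray(s,356.2,231.2,.046),ray(t,360+148/4,225+142/4,.046))
E
python3 -m handwheel '[[0.019,0.04,0,0,0,0,0.9],[0,0.05,0,0,0,0,0.9],[0,0.05,0,0,0,0,0.9],[0,0.05,0,0,0,0,0.9],[0,0,0,0,0,0,0.9]]';python3 go.py .567 -.266 .014 0
```

```text
[ 0.56665063 -0.26481788  0.046     ] [ 0.56717506 -0.26592087  0.046     ]
time: 3.6
tool_pos: [0.5622, -0.2617, 0.1195]
tcp_rot: [-1.213, 1.22, -1.2]
wrist_force: [-0.0, 0.0, 0.0]
width: 0.896
t 3.6 pos [ 0.5622 -0.2617  0.1195] yax [-0.011  0.006 -1.   ] jaw -0.0 F [-0.  0.  0.] w 0.896 q [-0.48  0.26  1.83  0.    1.07 -0.48]
shift [0.0049 0.1054 0.0059] turn [ 0.011 -0.    -0.006]
x-axis [-0.    -1.    -0.006] z-axis [ 1.    -0.    -0.011]
```

```bash
python3 -m handwheel '[[0,0.01,0,0,0,0,0.9],[0,0,0,0,0,0,0.9]]';python3 go.py .567 -.2655 .014 0
```

```text
time: 3.85
tool_pos: [0.5678, -0.2644, 0.1171]
tcp_rot: [-1.208, 1.207, -1.211]
wrist_force: [0.4, 0.3, -0.3]
width: 0.899
t 3.85 pos [ 0.5678 -0.2644  0.1171] yax [ 0.002 -0.001 -1.   ] jaw 0.0 F [ 0.4  0.3 -0.3] w 0.899 q [-0.48  0.26  1.82 -0.    1.05 -0.48]
shift [ 0.001   0.1031 -0.001 ] turn [-0.002  0.     0.001]
x-axis [ 0.    -1.     0.001] z-axis [1.    0.    0.002]
```

```bash
python3 -m handwheel '[[0.001,0.04,-0.001,0,0,0,0.9],[0,0.03,0,0,0,0,0.9],[0,0.02,0,0,0,0,0.9],[0,0.013,0,0,0,0,0.9],[0,0,0,0,0,0,0.9],[0,0,0,0,0,0,0.9]]';python3 go.py .567 -.2655 .014 0; python3 -c "
from h import *
d=snap('top','1');s=snap('scene','1')
a=cv2.resize(d['image'][220:300,350:450],(500,400)); b=cv2.resize(s['image'][190:270,305:405],(500,400))
cv2.imwrite('pics/g1.png',cv2.resize(np.hstack([a,b]),(800,320))[:,:,::-1])"
```

```text
time: 4.6
tool_pos: [0.5666, -0.2654, 0.0135]
tcp_rot: [-1.209, 1.207, -1.211]
wrist_force: [-0.7, -0.5, 0.3]
width: 0.9
t 4.6 pos [ 0.5666 -0.2654  0.0135] yax [ 0.002 -0.001 -1.   ] jaw 0.0 F [-0.7 -0.5  0.3] w 0.9 q [-0.48  0.38  1.89  0.    0.87 -0.48]
shift [ 0.0001 -0.0005  0.0004] turn [-0.002  0.     0.001]
x-axis [ 0.    -1.     0.001] z-axis [1.    0.    0.002]
```

View pics/g1.png

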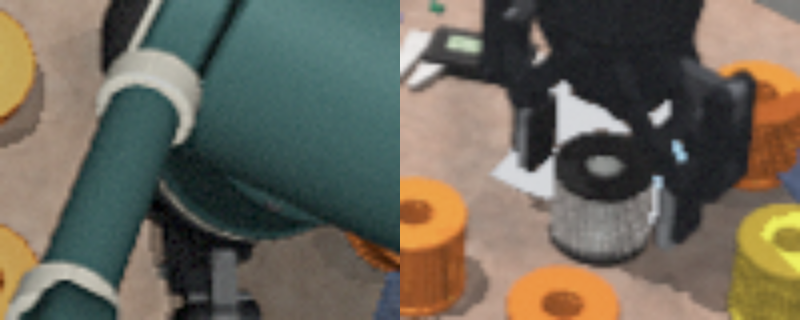

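The filter stands between the two open fingers (about (600,195) in the crop's scene half), so I close on it.

```bash
python3 -m handwheel '[[0,0,0,0,0,0,0.45],[0,0,0,0,0,0,0.45],[0,0,0,0,0,0,0.45],[0,0,0,0,0,0,0.45],[0,0,0,0,0,0,0.45],[0,0,0,0,0,0,0.45]]' 35;python3 go.py .567 -.2655 .014 0
```

```text
time: 5.45
tool_pos: [0.5663, -0.2652, 0.0131]
tcp_rot: [-1.209, 1.208, -1.21]
wrist_force: [-0.6, -0.1, 5.7]
width: 0.567
t 5.45 pos [ 0.5663 -0.2652  0.0131] yax [ 0.001 -0.001 -1.   ] jaw -0.0 F [-0.6 -0.1  5.7] w 0.567 q [-0.48  0.38  1.89  0.    0.87 -0.48]
shift [ 0.0003 -0.0009  0.0007] turn [-0.001 -0.     0.001]
x-axis [-0.    -1.     0.001] z-axis [ 1.    -0.     0.001]
```

```bash
python3 -m handwheel '[[0,-0.01,0,0,0,0,0.45],[0,-0.03,0,0,0,0,0.45],[0,-0.04,0,0,0,0,0.45],[0,-0.04,0,0,0,0,0.45],[0,0,0,0,0,0,0.45],[0,0,0,0,0,0,0.45]]';python3 go.py .5683 .0068 .13 0; python3 -c "
from h import *
d=snap('top','2');s=snap('scene','2')
cv2.imwrite('pics/g2.png',cv2.resize(np.hstack([d['image'],s['image']]),(800,300))[:,:,::-1])"
```

```text
time: 6.2
tool_pos: [0.5648, -0.2645, 0.1316]
tcp_rot: [-1.21, 1.21, -1.208]
wrist_force: [0.3, 0.4, -1.1]
width: 0.567
t 6.2 pos [ 0.5648 -0.2645  0.1316] yax [-0.001  0.001 -1.   ] jaw 0.0 F [ 0.3  0.4 -1.1] w 0.567 q [-0.48  0.25  1.82 -0.    1.08 -0.48]
shift [-0.2713  0.0018  0.0035] turn [ 0.001  0.    -0.001]
x-axis [ 0.    -1.    -0.001] z-axis [ 1.     0.    -0.001]
```

View pics/g2.png

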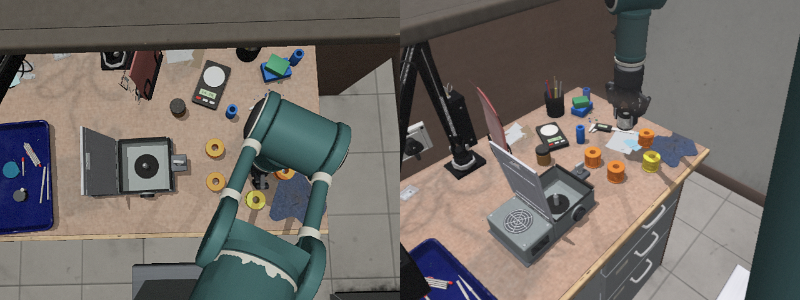

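View pics/scene2.png

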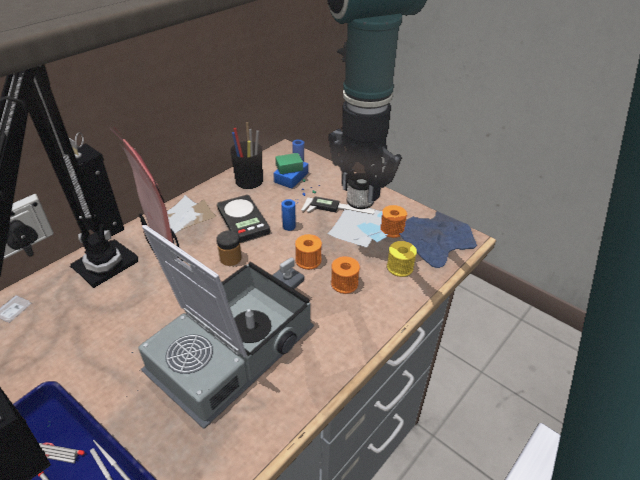

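```bash
python3 - <<'E'
from h import *
d=load("scene2");P=cloud(d)
t=load("top2");Pt=cloud(t)
q=P[0:25,330:425];
for v in (2,8,14,20,26,40,60,80,100,120,135,150):
    r=P[v,325:430]; 
    ok=(d["z_map"][v,325:430]<1.05)&(d["z_map"][v,325:430]>0)
    if ok.sum(): print(v,ok.sum(),r[ok].min(0).round(3),r[ok].max(0).round(3))
crop(d,"g2c",310,420,130,230,7)
E
```

```text
2 99 [ 0.507 -0.295  0.459] [ 0.604 -0.194  0.471]
8 93 [ 0.511 -0.295  0.447] [ 0.611 -0.195  0.463]
14 84 [ 0.526 -0.305  0.435] [ 0.605 -0.199  0.455]
20 66 [ 0.527 -0.279  0.435] [ 0.594 -0.2    0.446]
26 52 [ 0.527 -0.276  0.425] [ 0.589 -0.224  0.436]
40 51 [ 0.53  -0.272  0.403] [ 0.594 -0.227  0.417]
60 53 [ 0.53  -0.276  0.374] [ 0.598 -0.228  0.39 ]
80 49 [ 0.529 -0.276  0.341] [ 0.598 -0.227  0.361]
100 46 [ 0.528 -0.272  0.317] [ 0.585 -0.223  0.33 ]
120 46 [ 0.528 -0.275  0.281] [ 0.59  -0.225  0.298]
135 59 [ 0.528 -0.271  0.231] [ 0.633 -0.225  0.273]
150 57 [ 0.521 -0.276  0.197] [ 0.626 -0.242  0.244]
```

View pics/g2c.png

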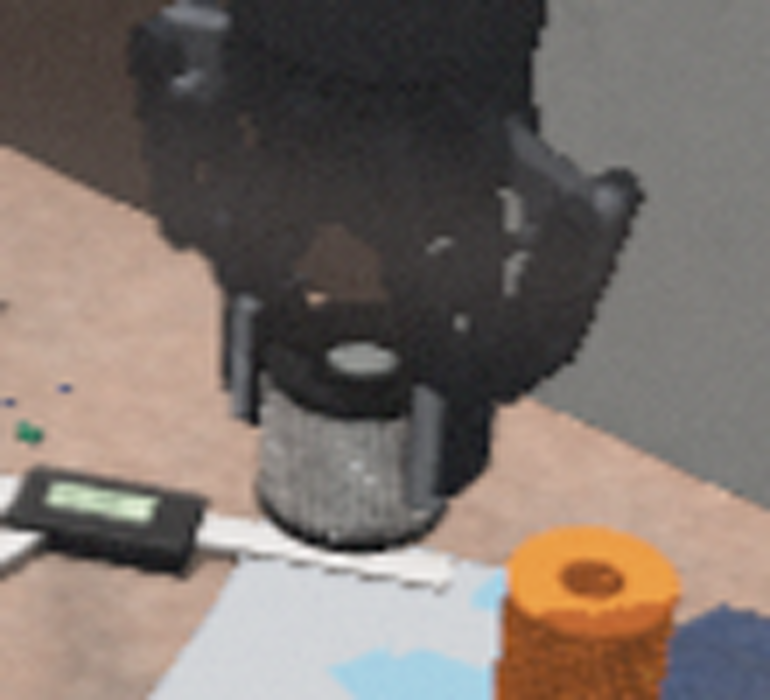

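```bash
python3 - <<'E'
from h import *
d=load("scene2");print(ray(d,361.7,181.1,.1645))
s=load("scene0")
# spindle in scene: axis base/tip px from exts crop (6x, origin 210,240)
print("tip",ray(s,210+233/6,240+418/6,.052), "seat",ray(s,210+240/6,240+515/6,.012))
E
python3 -m handwheel '[[-0.03,0,0.001,0,0,0,0.45],[-0.04,0,0.001,0,0,0,0.45],[-0.05,0,0.001,0,0,0,0.45],[-0.05,0,0,0,0,0,0.45],[-0.05,0,0,0,0,0,0.45],[-0.04,0,0,0,0,0,0.45],[-0.011,0,0,0,0,0,0.45],[0,0,0,0,0,0,0.45]]'; python3 -m handwheel '[[0,0,0,0,0,0,0.45]]'; python3 go.py .5683 .0068 .1 0;python3 -c "
from h import *
s=snap('scene','3')
crop(s,'g3',180,320,180,330,4)"
```

```text
[ 0.56146387 -0.26183226  0.1645    ]
tip [0.56861555 0.00714002 0.052     ] seat [0.56946541 0.00808597 0.012     ]
time: 7.3
tool_pos: [0.5678, 0.0063, 0.1311]
tcp_rot: [-1.212, 1.209, -1.207]
wrist_force: [-0.6, 0.0, -1.8]
width: 0.568
time: 7.42
tool_pos: [0.5684, 0.005, 0.1317]
tcp_rot: [-1.21, 1.21, -1.21]
wrist_force: [-0.1, -1.2, -0.2]
width: 0.565
t 7.42 pos [0.5684 0.005  0.1317] yax [-0.001 -0.001 -1.   ] jaw -0.0 F [-0.1 -1.2 -0.2] w 0.565 q [-0.03  0.15  1.94 -0.    1.06 -0.03]
shift [-0.0019  0.0317 -0.0001] turn [ 0.001 -0.001  0.001]
x-axis [-0.001 -1.     0.001] z-axis [ 1.    -0.001 -0.001]
```

View pics/g3.png

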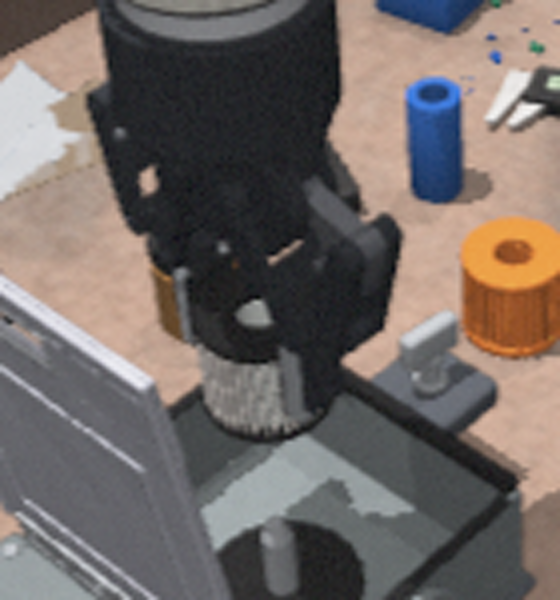

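```bash
python3 - <<'E'
from h import *
d=load("scene3")
print(proj(d,(.5684,.005,.1186)),proj(d,(.5684,.0068,.1186)), proj(d,(.5684,.0068,.052)),proj(d,(.5684,.005,.052)))
E
python3 -m handwheel '[[-0.002,0.03,0,0,0,0,0.45],[0,0.02,0,0,0,0,0.45],[0,0,0,0,0,0,0.45],[0,0,0,0,0,0,0.45]]'; python3 go.py .5683 .0068 .026 0;python3 -c "
from h import *
s=snap('scene','4')
crop(s,'g4',190,300,230,340,6)"
```

```text
(np.float64(246.45092418842086), np.float64(279.64932502278907)) (np.float64(245.55664249649067), np.float64(280.2880492329997)) (np.float64(249.08428366504265), np.float64(309.61567029108)) (np.float64(249.92474717742954), np.float64(308.9750349695272))
time: 7.98
tool_pos: [0.5693, 0.0073, 0.0831]
tcp_rot: [-1.208, 1.209, -1.211]
wrist_force: [0.6, -0.2, -1.1]
width: 0.566
t 7.97 pos [0.5693 0.0073 0.0831] yax [ 0.001 -0.    -1.   ] jaw -0.1 F [ 0.6 -0.2 -1.1] w 0.566 q [-0.03  0.2   1.97 -0.    0.97 -0.03]
shift [ 0.0005  0.0571 -0.0011] turn [-0.001 -0.001  0.   ]
x-axis [-0.001 -1.     0.   ] z-axis [ 1.    -0.001  0.001]
```

View pics/g4.png

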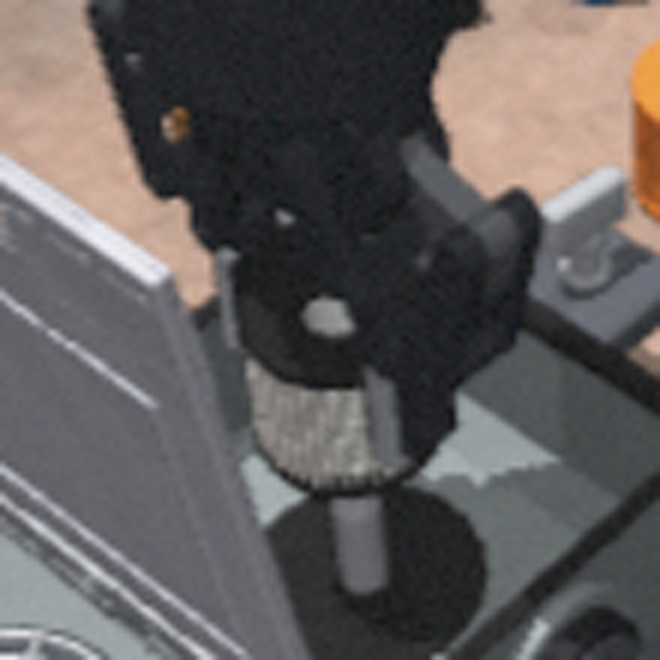

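```bash
python3 - <<'E'
from h import *
d=load("scene4")
for z in (.116,.07,.052,.012): print(z,np.round(proj(d,(.5683,.0068,z)),1))
print(np.round(np.array(proj(d,(.5693,.0078,.07)))-proj(d,(.5683,.0068,.07)),2))
g=cv2.cvtColor(d["image"],cv2.COLOR_RGB2GRAY)
# tip / spindle column profile rows
for v in (316,320,324,328): print(v,g[v,238:264].tolist())
for v in (296,300,304,308,311): print(v,g[v,228:268].tolist())
for v in (280,283,286): print(v,g[v,236:256].tolist())
E
```

```text
0.116 [245.7 281.5]
0.07 [248.2 302. ]
0.052 [249.1 309.6]
0.012 [251.1 325.8]
[-0.91  0.03]
316 [50, 51, 51, 47, 52, 52, 43, 66, 95, 111, 117, 117, 110, 104, 91, 66, 41, 33, 34, 29, 36, 34, 37, 33, 32, 35]
320 [53, 47, 52, 53, 49, 50, 48, 53, 79, 95, 98, 101, 101, 99, 94, 77, 48, 36, 36, 34, 30, 32, 37, 34, 35, 35]
324 [49, 48, 51, 47, 47, 47, 49, 51, 63, 87, 102, 102, 103, 101, 97, 90, 61, 35, 33, 32, 40, 31, 37, 35, 34, 38]
328 [55, 52, 49, 49, 48, 46, 46, 38, 26, 41, 67, 84, 85, 79, 60, 43, 34, 33, 28, 32, 38, 32, 36, 36, 38, 36]
296 [70, 69, 74, 78, 116, 134, 134, 123, 139, 135, 129, 121, 137, 123, 119, 117, 132, 146, 135, 117, 130, 140, 106, 90, 97, 101, 98, 82, 48, 26, 33, 30, 36, 36, 32, 29, 37, 58, 129, 141]
300 [72, 73, 71, 76, 122, 139, 138, 137, 126, 120, 123, 113, 116, 115, 120, 138, 132, 131, 126, 138, 162, 154, 131, 91, 84, 100, 102, 100, 70, 32, 34, 36, 38, 36, 33, 34, 36, 28, 108, 144]
304 [99, 102, 109, 109, 85, 83, 120, 122, 119, 136, 130, 142, 133, 136, 118, 124, 122, 132, 146, 137, 124, 127, 134, 110, 96, 100, 100, 103, 73, 42, 37, 28, 35, 30, 47, 136, 157, 155, 155, 156]
308 [100, 99, 137, 166, 173, 171, 146, 95, 65, 62, 108, 112, 116, 115, 124, 123, 135, 129, 132, 127, 140, 166, 145, 111, 102, 86, 123, 108, 76, 56, 35, 51, 131, 162, 167, 168, 172, 168, 171, 171]
311 [112, 104, 103, 125, 157, 170, 170, 170, 170, 164, 142, 93, 43, 37, 60, 51, 49, 50, 42, 51, 46, 42, 38, 31, 37, 32, 30, 30, 34, 46, 52, 59, 83, 104, 106, 106, 107, 107, 109, 110]
280 [32, 31, 33, 32, 24, 74, 123, 134, 135, 135, 123, 75, 38, 41, 35, 37, 39, 33, 37, 38]
283 [37, 29, 35, 28, 57, 100, 123, 131, 139, 142, 147, 143, 94, 35, 30, 30, 28, 40, 40, 33]
286 [48, 37, 34, 31, 31, 34, 28, 38, 49, 56, 53, 50, 40, 32, 33, 39, 36, 33, 36, 42]
```

```bash
python3 -m handwheel '[[0.0003,0.01,-0.0005,0,0,0,0.45],[0,0.01,0,0,0,0,0.45],[0,0.008,0,0,0,0,0.45],[0,0,0,0,0,0,0.45]]'; python3 go.py .5683 .0068 .026 0
```

```text
time: 8.52
tool_pos: [0.5673, 0.0079, 0.0531]
tcp_rot: [-1.211, 1.211, -1.208]
wrist_force: [-0.2, -0.5, -1.6]
width: 0.563
t 8.53 pos [0.5673 0.0079 0.0531] yax [-0.002  0.    -1.   ] jaw 0.0 F [-0.2 -0.5 -1.6] w 0.563 q [-0.03  0.24  1.99  0.    0.91 -0.03]
shift [0.0012 0.0271 0.0011] turn [ 0.002  0.    -0.   ]
x-axis [ 0. -1. -0.] z-axis [ 1.     0.    -0.002]
```

```bash
python3 -m handwheel '[[0,0.01,0,0,0,0,0.45],[0,0.01,0,0,0,0,0.45],[0,0.005,0,0,0,0,0.45],[0,0,0,0,0,0,0.45]]'; python3 go.py .5683 .0068 .0251 0; python3 -m handwheel '[[0,0.003,0,0,0,0,0.45],[0,0.001,0,0,0,0,0.45]]'; python3 go.py .5683 .0068 .0251 0
```

```text
time: 9.02
tool_pos: [0.5676, 0.0079, 0.0285]
tcp_rot: [-1.21, 1.21, -1.209]
wrist_force: [0.1, -0.1, -1.0]
width: 0.567
t 9.03 pos [0.5676 0.0079 0.0285] yax [-0.001  0.    -1.   ] jaw -0.0 F [ 0.1 -0.1 -1. ] w 0.567 q [-0.03  0.27  2.    0.    0.87 -0.03]
shift [0.0011 0.0034 0.0007] turn [ 0.001 -0.    -0.   ]
x-axis [-0. -1. -0.] z-axis [ 1.    -0.    -0.001]
time: 9.28
tool_pos: [0.5682, 0.0078, 0.0253]
tcp_rot: [-1.209, 1.209, -1.209]
wrist_force: [-0.5, 0.9, -1.6]
width: 0.561
t 9.28 pos [0.5682 0.0078 0.0253] yax [ 0.  0. -1.] jaw -0.0 F [-0.5  0.9 -1.6] w 0.561 q [-0.03  0.28  2.01  0.    0.86 -0.03]
shift [0.001  0.0002 0.0001] turn [-0. -0. -0.]
x-axis [-0. -1. -0.] z-axis [ 1. -0.  0.]
```

```bash
python3 -m handwheel '[[0,0.001,0,0,0,0,0.45],[0,0.001,0,0,0,0,0.45],[0,0,0,0,0,0,0.45]]'; python3 -m handwheel '[[0,0.001,0,0,0,0,0.45],[0,0,0,0,0,0,0.45]]'
```

```text
time: 9.65
tool_pos: [0.5683, 0.0078, 0.0251]
tcp_rot: [-1.209, 1.209, -1.209]
wrist_force: [-5.7, 0.3, 10.5]
width: 0.567
time: 9.9
tool_pos: [0.5683, 0.0078, 0.025]
tcp_rot: [-1.209, 1.209, -1.209]
wrist_force: [-7.6, 0.5, 17.6]
width: 0.564
```

```bash
python3 -m handwheel '[[0,-0.002,0,0,0,0,0.6],[0,0,0,0,0,0,0.74],[0,0,0,0,0,0,0.74],[0,0,0,0,0,0,0.74]]'; python3 go.py; python3 -m handwheel '[[0,-0.01,0,0,0,0,0.74],[0,-0.03,0,0,0,0,0.74],[0,-0.05,0,0,0,0,0.74],[0,-0.05,0,0,0,0,0.74],[0.03,0,0,0,0,0,0.74],[0.04,0,0,0,0,0,0.5],[0.02,0,0.002,0,0,0,0.35],[0,0,0,0,0,0,0.35]]'; python3 go.py .5716 -.085 .12 -2.7; python3 -c "
from h import *
s=snap('scene','5')
crop(s,'g5',180,320,180,330,4)
t=snap('top','5')
q=cloud(s)[:,:]
m=(np.hypot(q[...,0]-.5683,q[...,1]-.0072)<.027)&(q[...,2]>.03)&(q[...,2]<.08)
print(m.sum(),np.percentile(q[m][:,2],[50,90,98]))
"
```

```text
time: 10.4
tool_pos: [0.5679, 0.0078, 0.0239]
tcp_rot: [-1.21, 1.21, -1.209]
wrist_force: [0.4, 0.5, -0.6]
width: 0.737
t 10.4 pos [0.5679 0.0078 0.0239] yax [-0.001  0.    -1.   ] jaw -0.0 F [ 0.4  0.5 -0.6] w 0.737 q [-0.03  0.28  2.01 -0.    0.86 -0.03]
time: 11.4
tool_pos: [0.5703, -0.0832, 0.1645]
tcp_rot: [-1.208, 1.211, -1.211]
wrist_force: [0.1, 0.5, -0.8]
width: 0.349
t 11.4 pos [ 0.5703 -0.0832  0.1645] yax [ 0.  0. -1.] jaw -0.1 F [ 0.1  0.5 -0.8] w 0.349 q [-0.19  0.13  1.89  0.    1.12 -0.19]
shift [0.0018 0.0445 0.0013] turn [-0.     0.045 -0.   ]
x-axis [-0.002 -1.    -0.   ] z-axis [ 1.    -0.002  0.   ]
881 [0.05680515 0.05898617 0.05995151]
```

View pics/g5.png

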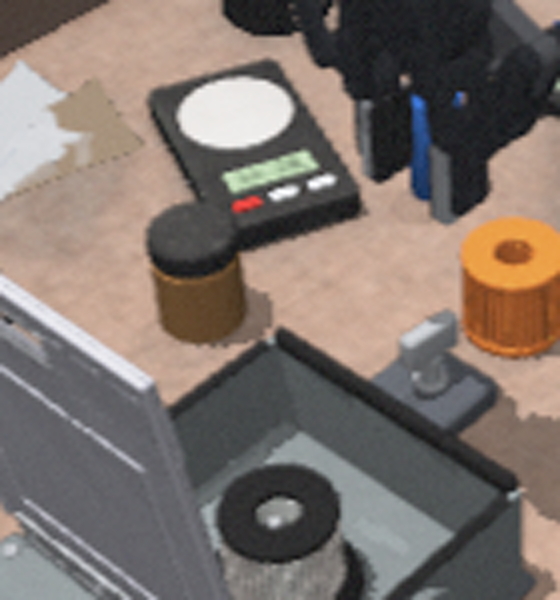

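Filter upright over the spindle at crop (280,510), top at about 58 mm as it should be when seated. Now the wing, at crop (428,350).

```bash
python3 -m handwheel '[[0.0015,0.03,0.001,0,0.045,0,0.35],[0,0.03,0,0,0,0,0.35],[0,0.015,0,0,0,0,0.35],[0,0,0,0,0,0,0.35],[0,0,0,0,0,0,0.35]]'; python3 go.py .5716 -.085 .07 -2.7; python3 -c "
from h import *
s=snap('scene','6')
crop(s,'g6',240,340,200,310,5)"
```

```text
time: 12.12
tool_pos: [0.5721, -0.0835, 0.0904]
tcp_rot: [-1.187, 1.241, -1.243]
wrist_force: [-0.1, -0.4, -0.1]
width: 0.35
t 12.12 pos [ 0.5721 -0.0835  0.0904] yax [ 0.002 -0.    -1.   ] jaw -2.5 F [-0.1 -0.4 -0.1] w 0.35 q [-0.19  0.21  1.95  0.    0.98 -0.14]
shift [ 0.0016  0.0204 -0.0005] turn [-0.002  0.003  0.   ]
x-axis [-0.044 -0.999  0.   ] z-axis [ 0.999 -0.044  0.002]
```

View pics/g6.png

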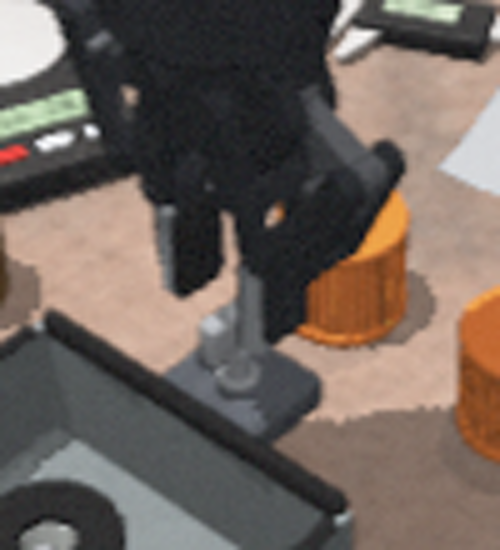

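```bash
python3 -m handwheel '[[0.0012,0.01,0,0,0,0,0.35],[0,0.009,0,0,0,0,0.35],[0,0,0,0,0,0,0.35]]'; python3 go.py .5716 -.085 .07 -2.7; python3 -m handwheel '[[0,0,0,0,0,0,0.05],[0,0,0,0,0,0,0.05],[0,0,0,0,0,0,0.05],[0,0,0,0,0,0,0.05],[0,0,0,0,0,0,0.05],[0,0,0,0,0,0,0.05]]' 40; python3 go.py .5716 -.085 .07 -2.7
```

```text
time: 12.55
tool_pos: [0.5699, -0.0848, 0.069]
tcp_rot: [-1.189, 1.244, -1.241]
wrist_force: [-0.6, 0.4, 0.6]
width: 0.348
t 12.55 pos [ 0.5699 -0.0848  0.069 ] yax [-0.002  0.001 -1.   ] jaw -2.6 F [-0.6  0.4  0.6] w 0.348 q [-0.19  0.23  1.96  0.    0.95 -0.15]
shift [ 0.0002 -0.001   0.0017] turn [ 0.002  0.002 -0.   ]
x-axis [-0.045 -0.999 -0.   ] z-axis [ 0.999 -0.045 -0.002]
time: 13.3
tool_pos: [0.5724, -0.0848, 0.0704]
tcp_rot: [-1.185, 1.24, -1.244]
wrist_force: [6.2, 0.3, -4.9]
width: 0.092
t 13.3 pos [ 0.5724 -0.0848  0.0704] yax [ 0.003 -0.    -1.   ] jaw -2.6 F [ 6.2  0.3 -4.9] w 0.092 q [-0.19  0.23  1.96  0.    0.94 -0.15]
shift [ 0.0002  0.0004 -0.0008] turn [-0.003  0.002 -0.   ]
x-axis [-0.045 -0.999 -0.   ] z-axis [ 0.999 -0.045  0.003]
```

```bash
python3 -m handwheel '[[0,0,0.0008,0,0.15,0,0.05],[0,0,0,0,0.15,0,0.05],[0,0,0,0,0.15,0,0.05],[0,0,0,0,0.15,0,0.05],[0,0,0,0,0.15,0,0.05]]'; python3 go.py .5716 -.085 .07 -87.8; 
```

```text
time: 13.92
tool_pos: [0.5728, -0.085, 0.0704]
tcp_rot: [-0.716, 1.768, -1.77]
wrist_force: [4.5, -0.3, -5.3]
width: 0.094
t 13.93 pos [ 0.5728 -0.085   0.0704] yax [ 0.002 -0.    -1.   ] jaw -45.8 F [ 4.5 -0.3 -5.3] w 0.094 q [-0.19  0.23  1.96  0.    0.95  0.61]
shift [ 0.0009  0.0004 -0.0008] turn [-0.001  0.733 -0.002]
x-axis [-0.717 -0.697 -0.001] z-axis [ 0.697 -0.717  0.002]
```

```bash
python3 -m handwheel '[[0,0,0,0,0.15,0,0.05],[0,0,0,0,0.15,0,0.05],[0,0,0,0,0.15,0,0.05],[0,0,0,0,0.15,0,0.05],[0,0,0,0,0.133,0,0.05],[0,0,0,0,0,0,0.05],[0,0,0,0,0,0,0.05]]'; python3 go.py .5716 -.085 .07 -87.8; 
```

```text
time: 14.8
tool_pos: [0.5731, -0.0853, 0.0704]
tcp_rot: [-0.046, 2.197, -2.199]
wrist_force: [5.2, -1.4, -6.1]
width: 0.091
t 14.8 pos [ 0.5731 -0.0853  0.0704] yax [ 0.003 -0.001 -1.   ] jaw -87.5 F [ 5.2 -1.4 -6.1] w 0.091 q [-0.19  0.23  1.96 -0.    0.94  1.34]
shift [ 0.0014  0.0004 -0.0004] turn [-0.001  0.006 -0.002]
x-axis [-0.999 -0.044 -0.002] z-axis [ 0.044 -0.999  0.001]
```

```bash
python3 -m handwheel '[[0,0,0,0,0,0,0.25],[0,0,0,0,0,0,0.25],[0,0,0,0,0,0,0.25],[0,-0.01,0,0,0,0,0.25],[0,-0.03,0,0,0,0,0.25],[0,-0.05,0,0,0,0,0.25],[0,-0.06,0,0,0,0,0.25],[0,-0.06,0,0,0,0,0.25]]'; python3 go.py .5716 .2 .3 -87.8; python3 -c "
from h import *
s=snap('scene','7');t=snap('top','7')
a=cv2.resize(s['image'][220:350,190:330],(560,520));cv2.imwrite('pics/g7.png',a[:,:,::-1])
P=cloud(s);q=P[250:300,265:310].reshape(-1,3);q=q[q[:,2]>.084];print(len(q),q.mean(0))
print(cv2.minAreaRect(q[:,:2].astype(np.float32)))
v=cv2.fitLine(q[:,:2].astype(np.float32),cv2.DIST_L2,0,.01,.01).ravel();print(v,np.degrees(np.arctan2(v[1],v[0])))
"
```

```text
time: 15.8
tool_pos: [0.5715, -0.0848, 0.2829]
tcp_rot: [-0.047, 2.199, -2.2]
wrist_force: [0.4, -0.1, 0.8]
width: 0.249
t 15.8 pos [ 0.5715 -0.0848  0.2829] yax [ 0.001 -0.    -1.   ] jaw -87.5 F [ 0.4 -0.1  0.8] w 0.249 q [-0.19  0.05  1.75 -0.    1.34  1.34]
shift [-0.0124 -0.0171 -0.2846] turn [-0.     0.005 -0.   ]
x-axis [-0.999 -0.043 -0.   ] z-axis [ 0.043 -0.999  0.   ]
92 [ 0.57169159 -0.08256982  0.08941405]
((0.5727782845497131, -0.08395615965127945), (0.028448928147554398, 0.009772197343409061), 3.661895751953125)
[ 0.99901074  0.04446923  0.5716916  -0.08256982] 2.54874
```

View pics/g7.png

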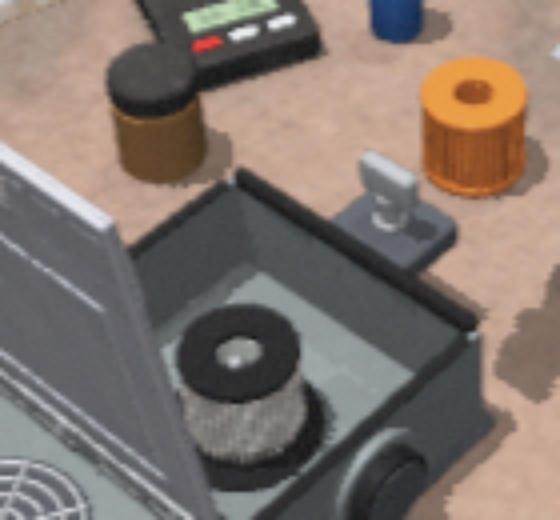

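Wing now reads about 2.5° in world against an extractor yaw of about 2.2°, so it is in line. Next I turn the gripper back, shut it, and go behind the cover.

```bash
python3 -m handwheel '[[0,-0.005,0,0,-0.18,0,0],[0,-0.005,0,0,-0.18,0,0],[0,-0.005,0,0,-0.18,0,0],[0,-0.005,0,0,-0.18,0,0],[0,0,0,0,-0.18,0,0],[0,0,0,0,-0.18,0,0],[0,0,0,0,-0.18,0,0],[0,0,0,0,-0.18,0,0]]' 40;  python3 -m handwheel '[[0,0,0,0,-0.125,0,0],[0,0,0,0,0,0,0]]'; python3 go.py .5644 .145 .3 2.2
```

```text
time: 16.9
tool_pos: [0.5716, -0.0848, 0.3005]
tcp_rot: [-1.169, 1.269, -1.269]
wrist_force: [-0.2, -0.3, -0.3]
width: -0.004
time: 17.15
tool_pos: [0.5717, -0.0848, 0.3005]
tcp_rot: [-1.226, 1.183, -1.183]
wrist_force: [0.8, 0.8, 0.2]
width: -0.002
t 17.15 pos [ 0.5717 -0.0848  0.3005] yax [ 0. -0. -1.] jaw 2.0 F [0.8 0.8 0.2] w -0.002 q [-0.19  0.04  1.73 -0.    1.37 -0.23]
shift [-0.23    0.0005  0.001 ] turn [-0.    -0.003  0.   ]
x-axis [ 0.036 -0.999  0.   ] z-axis [0.999 0.036 0.   ]
```

```bash
python3 -m handwheel '[[-0.04,0,0,0,0,0,0],[-0.05,0,0,0,0,0,0],[-0.05,0,0,0,0,0,0],[-0.05,0,0,0,0,0,0],[-0.04,0,0,0,0,0,0],[0,0,0,0,0,0,0],[0,0.03,0,0,0,0,0],[0,0,0,0,0,0,0]]'; python3 go.py .5644 .145 .195 2.2; python3 -c "
from h import *
s=snap('scene','8');t=snap('top','8')"
```

```text
time: 18.15
tool_pos: [0.5616, 0.1437, 0.2676]
tcp_rot: [-1.231, 1.186, -1.182]
wrist_force: [-0.7, 0.5, 0.4]
width: -0.002
t 18.15 pos [0.5616 0.1437 0.2676] yax [-0.005 -0.002 -1.   ] jaw 2.0 F [-0.7  0.5  0.4] w -0.002 q [ 0.21  0.07  1.76 -0.    1.32  0.17]
shift [-0.0013  0.0726  0.0033] turn [ 0.005 -0.003  0.001]
x-axis [ 0.035 -0.999  0.001] z-axis [ 0.999  0.035 -0.005]
```

View pics/scene8.png

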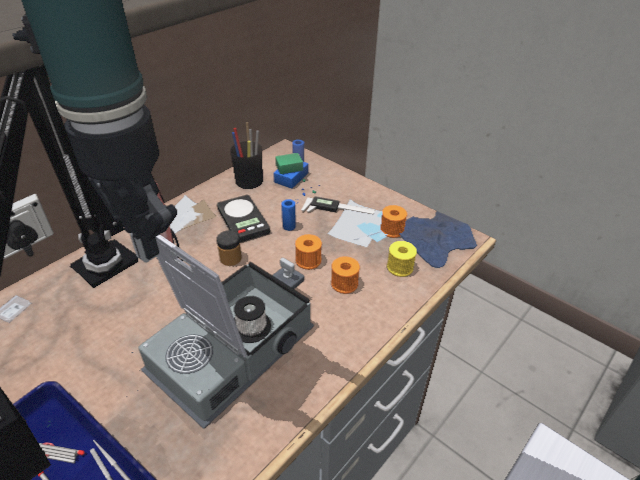

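```bash
python3 -m handwheel '[[0,0.03,0.003,0,0,0,0],[0,0.03,0,0,0,0,0],[0,0.008,0,0,0,0,0],[0.01,0,0,0,0,0,0],[0.01,0,0,0,0,0,0],[0,0,0,0,0,0,0]]'; python3 go.py; python3 -m handwheel '[[0.01,0,0,0,0,0,0],[0.01,0,0,0,0,0,0],[0.01,0,0,0,0,0,0],[0,0,0,0,0,0,0]]'; python3 go.py
```

```text
time: 19.0
tool_pos: [0.5681, 0.1241, 0.2039]
tcp_rot: [-1.224, 1.181, -1.184]
wrist_force: [-0.9, -0.1, 1.0]
width: -0.0
t 19.0 pos [0.5681 0.1241 0.2039] yax [ 0.003  0.    -1.   ] jaw 2.0 F [-0.9 -0.1  1. ] w -0.0 q [ 0.17  0.11  1.84 -0.    1.19  0.14]
time: 19.5
tool_pos: [0.5682, 0.094, 0.2022]
tcp_rot: [-1.226, 1.183, -1.183]
wrist_force: [-1.0, 0.2, -0.7]
width: -0.001
t 19.5 pos [0.5682 0.094  0.2022] yax [-0. -0. -1.] jaw 2.1 F [-1.   0.2 -0.7] w -0.001 q [ 0.12  0.1   1.85 -0.    1.19  0.09]
```

```bash
python3 -m handwheel '[[0.019,0.005,0,0,0,0,0],[0.019,0.0065,0,0,0,0,0],[0.016,0.006,0,0,0,0,0],[0.016,0.007,0,0,0,0,0],[0,0,0,0,0,0,0]]'; python3 go.py;  python3 -c "
from h import *
s=snap('scene','9');crop(s,'g9',100,340,140,400,2.5)"
```

```text
time: 20.12
tool_pos: [0.5698, 0.0234, 0.1763]
tcp_rot: [-1.228, 1.185, -1.182]
wrist_force: [1.2, -0.3, -0.2]
width: -0.001
t 20.12 pos [0.5698 0.0234 0.1763] yax [-0.003 -0.001 -1.   ] jaw 2.0 F [ 1.2 -0.3 -0.2] w -0.001 q [-0.    0.11  1.89 -0.    1.14 -0.04]
```

View pics/g9.png

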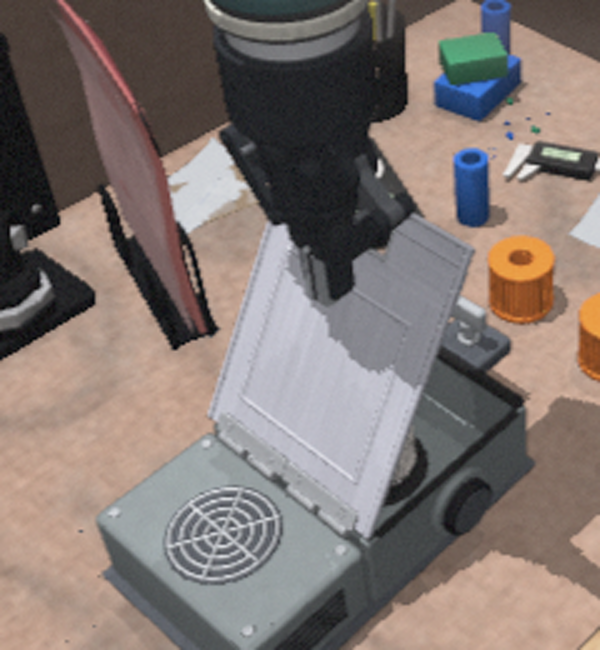

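The fingertip (crop (330,290)) is pushing the cover, now at about 60°; I continue along the arc.

```bash
python3 -m handwheel '[[0.013,0.01,0,0,0,0,0],[0.013,0.011,0,0,0,0,0],[0.011,0.013,0,0,0,0,0],[0.01,0.014,0,0,0,0,0],[0.005,0.01,0,0,0,0,0],[0.004,0.01,0,0,0,0,0],[0,0,0,0,0,0,0]]'; python3 go.py .5701 -.0412 .0866 2.2;  python3 -c "
from h import *
s=snap('scene','10');crop(s,'g10',160,340,170,400,2.5)"
```

```text
time: 21.05
tool_pos: [0.5719, -0.0309, 0.1084]
tcp_rot: [-1.228, 1.184, -1.181]
wrist_force: [0.4, -0.2, 0.1]
width: 0.002
t 21.05 pos [ 0.5719 -0.0309  0.1084] yax [-0.003  0.    -1.   ] jaw 2.1 F [ 0.4 -0.2  0.1] w 0.002 q [-0.1   0.18  1.94 -0.    1.02 -0.13]
shift [ 0.0102  0.0218 -0.0021] turn [ 0.003 -0.002 -0.   ]
x-axis [ 0.037 -0.999 -0.   ] z-axis [ 0.999  0.037 -0.003]
```

View pics/g10.png

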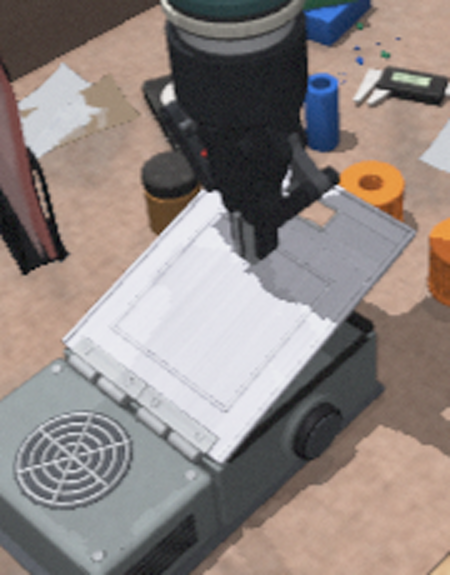

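```bash
python3 -m handwheel '[[0.004,0.01,-0.001,0,0,0,0],[0.003,0.01,-0.001,0,0,0,0],[0.002,0.006,0,0,0,0,0],[0.001,0.005,0,0,0,0,0],[0,0,0,0,0,0,0]]'; python3 go.py .5701 -.0412 .068 2.2;  python3 -c "
from h import *
s=snap('scene','11');crop(s,'g11',200,340,200,370,3.5)"
```

```text
time: 21.72
tool_pos: [0.5708, -0.0409, 0.0782]
tcp_rot: [-1.227, 1.183, -1.181]
wrist_force: [-0.6, 0.5, 0.1]
width: 0.003
t 21.73 pos [ 0.5708 -0.0409  0.0782] yax [-0.001  0.    -1.   ] jaw 2.1 F [-0.6  0.5  0.1] w 0.003 q [-0.12  0.22  1.97  0.    0.96 -0.15]
shift [ 0.0003  0.0102 -0.0007] turn [ 0.001 -0.002 -0.   ]
x-axis [ 0.037 -0.999 -0.   ] z-axis [ 0.999  0.037 -0.001]
```

View pics/g11.png

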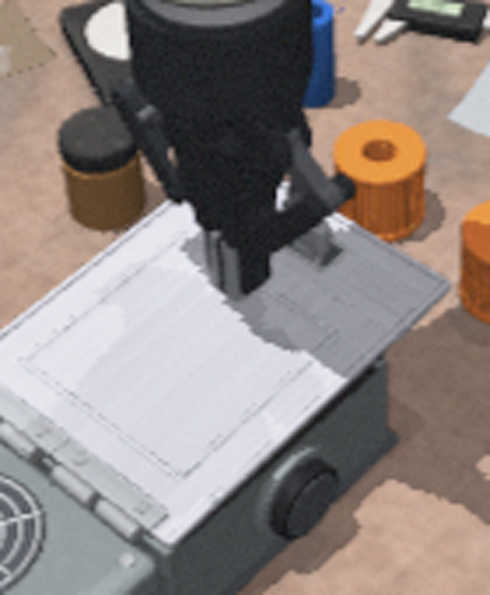

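The wing is entering the slot at crop (325,250). Now I press down in small steps and watch the force.

```bash
python3 -m handwheel '[[0,0.004,0,0,0,0,0],[0,0.003,0,0,0,0,0],[0,0,0,0,0,0,0]]'; python3 -m handwheel '[[0,0.002,0,0,0,0,0],[0,0,0,0,0,0,0]]';python3 -m handwheel '[[0,0.002,0,0,0,0,0],[0,0,0,0,0,0,0]]';python3 -m handwheel '[[0,0.002,0,0,0,0,0],[0,0,0,0,0,0,0]]'
```

```text
time: 22.15
tool_pos: [0.571, -0.0408, 0.0715]
tcp_rot: [-1.227, 1.182, -1.181]
wrist_force: [0.1, -0.6, 0.0]
width: -0.001
time: 22.4
tool_pos: [0.5711, -0.0409, 0.0696]
tcp_rot: [-1.227, 1.182, -1.182]
wrist_force: [0.3, 0.7, -0.2]
width: 0.002
time: 22.65
tool_pos: [0.5714, -0.0409, 0.0679]
tcp_rot: [-1.226, 1.182, -1.182]
wrist_force: [-0.6, 0.3, 1.0]
width: -0.001
time: 22.9
tool_pos: [0.5714, -0.041, 0.0661]
tcp_rot: [-1.226, 1.182, -1.182]
wrist_force: [-0.9, 0.1, 4.6]
width: -0.001
```

```bash
for i in 1 2 3; do python3 -m handwheel '[[0,0.001,0,0,0,0,0],[0,0,0,0,0,0,0]]'; done
```

```text
time: 23.15
tool_pos: [0.5714, -0.041, 0.0654]
tcp_rot: [-1.226, 1.182, -1.182]
wrist_force: [-1.4, -0.4, 5.5]
width: -0.001
time: 23.4
tool_pos: [0.5714, -0.041, 0.065]
tcp_rot: [-1.226, 1.182, -1.182]
wrist_force: [-4.1, 0.6, 8.5]
width: -0.001
time: 23.65
tool_pos: [0.5715, -0.041, 0.0649]
tcp_rot: [-1.227, 1.182, -1.182]
wrist_force: [-6.5, 0.0, 14.9]
width: 0.0
```

```bash
python3 -m handwheel '[[0,0.001,0,0,0,0,0],[0,0,0,0,0,0,0],[0,0,0,0,0,0,0]]'; python3 -c "
from h import *
s=snap('scene','12');t=snap('top','12');crop(s,'g12',200,340,210,360,4)
P=cloud(s)
Q=P.reshape(-1,3);L=Q-np.array([.5683,.0068,0]);c,n=np.cos(.038),np.sin(.038);lx=L[:,0]*c+L[:,1]*n;ly=-L[:,0]*n+L[:,1]*c
m=(abs(lx)<.065)&(ly<.06)&(ly>-.11)&(Q[:,2]>.055)&(Q[:,2]<.08)&~((abs(lx)<.045)&(ly<-.02))
A=np.c_[lx[m],ly[m],np.ones(m.sum())];k=np.linalg.lstsq(A,Q[m][:,2],rcond=None)[0];print(m.sum(),k, 'slope y = cover angle',-k[1])
e=m&(ly<-.09);print('edge z',np.median(Q[e][:,2]),e.sum())
"; python3 go.py
```

```text
time: 24.02
tool_pos: [0.5715, -0.041, 0.0648]
tcp_rot: [-1.227, 1.182, -1.182]
wrist_force: [-9.0, 0.3, 19.8]
width: 0.0
4061 [-0.00072512  0.00219164  0.06516366] slope y = cover angle -0.0021916417971072494
edge z 0.0651308334360593 111
t 24.12 pos [ 0.5715 -0.041   0.0648] yax [ 0. -0. -1.] jaw 2.1 F [-8.6 -0.2 20. ] w -0.001 q [-0.11  0.23  1.97 -0.    0.93 -0.15]
```

View pics/g12.png

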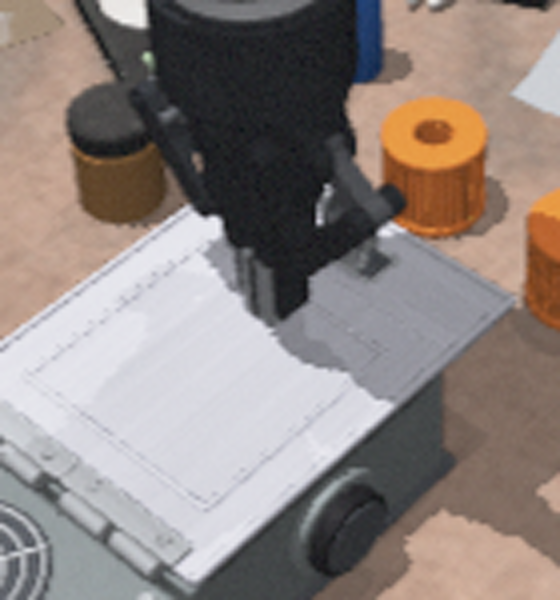

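The cover is flat (slope about 0, edge at 65.1 mm), with the wing up through the slot at crop (370,255). The gripper is pressing with about 20 N, so I hand in.

```bash
python3 -c "
from workcell import workorder,bot
print(workorder.finish_job()); s=bot.read_state();print(s['time'],s['wrist_force'],s['tool_pos'])"
```

```text
the job is handed in; nothing more can be done
None
the job is handed in; nothing more can be done
```

The job is handed in, about 24 s into the 64 s allowed, with the gripper still pressing the cover shut.

- **Filter:** The black-ringed cartridge is over the spindle and fully down. I pressed it to 17.6 N and let go, and its top measured 57–58 mm above the bench against 58 mm expected.
- **Wing:** I turned it clockwise by about 85° and released it. It measured 2.5° in world against an extractor yaw of about 2.2°, so it is within about 0.01 rad of the slot line. The last picture shows it standing up through the slot.
- **Cover:** It lies flat, with a fitted angle of −0.002 rad and its free edge at 65.1 mm. At the end it was held with about 20 N downward, and extra push no longer moved it.
- **Sideways force:** About 9 N along x remains at the fingertips. It comes from friction and a small offset in the commanded position.
- **Other checks:** No check failed. The camera and robot positions disagreed by up to about 2 mm, and the lid hides the filter, so I last saw it before closing. I kept clear of the look-alikes and bystanders but did not re-measure them.

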